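# Dress the lap wheel behind its sliding guard

### The arm

A 6-joint arm with a two-finger parallel gripper is mounted at the origin on the work surface. World frame = base frame: x ahead of the robot, y to its left, z up, the work surface at z = 0. Lengths are in m, angles in rad, forces in N, time in s.
With the tool pointing down it reaches from about 0.325 to 1 m from the base axis. Payload 5.1 kg.
Tool frame: the origin (TCP) lies midway between the tips of the shut fingers; the grasp point (between the pads) lies 19 mm behind it (robot.grip_point_offset is the distance from the TCP to the grasp point, in m); z points along the fingers, y is the line along which they close (so a half turn about z gives the same grasp; the last joint's range is limited). The gripper opens to 85 mm and grips with 20 to 120 N. Pads are 22 mm wide; open, the fingers measure 114 mm over their backs; the gripper's body (76 mm by 85 mm) begins 54 mm behind the grasp point. The pads swing forward as they close: fully open they stand 13 mm farther back than shut.
Start: joints at [-1.219, 0.124, 1.65, -0, 1.367, -0.083], TCP at [0.274, -0.59, 0.231] pointing down, gripper open.
Joint ranges: [-2.61, 2.61], [-1.02, 2.33], [0.03, 2.71], [-1.35, 4.49], [0.32, 2.68], [-2.91, 2.91]. Speed limits (rad/s): [2.57, 2.57, 3.14, 3.14, 3.14, 3.14].

### API

Orientations are given as a unit quaternion [w, x, y, z].
In Python, from cell import robot gives the robot as it stands. The module is installed in compiled form; this text tells all that it offers.
- The arm moves only by the tool move_arm, never from a script. Its argument "motion" is a list of rows, each an object of numbers: "x", "y", "z": the shift along the tool's x, y, z normalised to -1 to 1, where 1 is 100 mm; "wx", "wy", "wz": the turn, a rotation vector about the tool's x, y, z normalised to -1 to 1, where 1 is 360 degrees; "hand": the closure, from -1 (fully open) to 1 (shut). In form: [{"x": .., "y": .., "z": .., "wx": .., "wy": .., "wz": .., "hand": ..}, ...]. A call has 1 to 5 rows; each row is the pose to reach, as a shift and turn from the pose commanded when the call began, along the tool's axes at that moment, turning the shorter way round; what a row does not reach only later rows make up. A row lasts 1/10 s, in which the tool goes at most 50 mm and 8.59 degrees, less where a joint would pass 70% of its speed; a pose out of reach is approached as far as the arm can. A call with a number of a shift or a turn outside -1 to 1 is refused whole. A call with a gripper value outside its range is refused whole. The fingers move at their own pace and stop on an object; "newtons" is the grip in N (left out, the last holds). Time passes only in rows, so rows that repeat a pose let the fingers close. It gives the time, the measured TCP pose, the force, the opening and the grip force at its end, in the units of the state.
- robot.sense(): the state, without advancing time (a new reading comes with each control period).
- robot.camera(name): name is "side" or "top"; returns the picture (384x512x3 uint8, red, green, blue); there is no depth.
- robot.calibration(name): a dict with "mtx" (3x3 intrinsics, pixels), "distortion" ([k1, k2, p1, p2, k3] as OpenCV has them; the pictures are not rectified), "R" (3x3) and "t" (3): a world point X has camera coordinates R X + t. Camera axes: x right, y down, z forward; pixel columns grow to the right and rows downward; lengths in m; the calibration is good to about 2 mm. A picture is of the moment at which its call begins. calibration takes no time and is no camera call.
- robot.job_done(): hands the job in; it is judged then, once.
The state is a dict: "time_s": time; "qpos": joint angles; "joint_vel": joint speeds; "joint_efforts": joint torques, N m; "eef_pos": TCP position; "eef_rot": TCP orientation; "force": force on the tool from outside, world axes, zero at the start; "moment": the same for the moment, N m; "opening": opening from 0.0 (shut) to 1.0 (fully open); "finger_force": force on a finger pad.
Only numpy, scipy, OpenCV 4.12 (cv2) and the standard library are available. Lean on these libraries where they do the work, as an engineer would, in place of code of your own. Each camera call takes 0.05 s, during which the arm holds its last target. There are 200 camera calls.

### The job

Dress the glass-grinding wheel of the sloping bench grinder: slide its clear guard window fully open by the red handle, push the orange spring-loaded dressing slide all the way across until it bears firmly on the blue stop, then let go so that it snaps back by itself. Finally slide the guard fully shut again; handle the guard and the slide gently, without ramming them into their stops, and leave the jar and the glass dome where they are.

Things in the scene. Friction and masses are not known exactly. Their poses are not given: they have to be found in the camera images.
- lap: Green sloping bench grinder, fixed, 250 x 420 mm. Origin: centre of its underside on the bench; x horizontal, from its low front (robot side) to its high back; y along the guard track; z up. Below, u, v, n are deck directions in this frame: u = (0,1,0) along the track, v = (0.848,0,0.530) up-slope, n = (-0.530,0,0.848) out of the deck.
- deck (a point): Centre of the flat sloping deck (260 mm along v, 420 along u), 130 mm above the grinder's origin; axes as the grinder's. The deck rises towards the back by 32 degrees (0.5585 rad). Two aluminium tracks, 58 mm high, run along u at v -85 and +85 mm. The grinding wheel, 130 mm across and 10 mm high, is centred at v 12, u 105 mm.
- lamp (a point): Underside centre of the white lamp bar over the deck: 30 mm in the grinder's x, 448 in y, 26 high; at (-30, 0, 280) mm from the grinder's origin, axes as the grinder's. It leaves no room for a gripper coming straight down on the handles: point the fingers along -n, tilted 32 degrees, coming in from the robot's side.
- guard (a joint): Clear guard window (170 mm along u, 158 along v, 6 thick, yellow edges, underside 60 mm above the deck), in m. 0 = shut on its buffer, covering wheel and slide, centred at u +105 mm; grows along the grinder's -y to 0.175 = fully open, on the other buffer. Starts 3 to 50 mm ajar. 0.3 to 0.7 kg, 3 N friction, stays put. The buffers are stiff: come to them slowly and stop by feel.
- guard_grip (a point): Middle of the guard's red handle, a rib 60 mm along v, 18 mm wide along u, standing 45 mm out of the window; this point is 25 mm above the window's outer face, 20 mm below the rib's top. Its x, y, z axes are v, u, n. Seen from the deck's centre: v -20, n 91 mm, and u +45 mm when the guard is shut, -130 when open.
- dresser (a joint): Spring-return dressing slide on the deck, under the guard, in m. 0 = rest; grows along the grinder's +y until it meets the blue stop, at 0.050 to 0.072 (differs each time). The spring pushes back with 3 N at rest, 7 to 9 N at the stop; let go, it flies back at once.
- dresser_grip (a point): Middle of the slide's orange grip block, 44 mm along v, 24 wide along u, its top 15 mm further out along n. Axes v, u, n. Seen from the deck's centre: v -45, n 40 mm, u +70 mm at rest. Its steel foot is 40 mm along u, up to n 14 mm. A white stone reaches up-slope from it over the wheel. With the guard open, the space each side of the block above n 17 mm is free.
- dome: Loose amber glass paperweight dome, 88 mm across, 58 mm high; origin under its centre. Leave alone.
- jar: Loose green glass jar, 68 mm across, 100 mm high; origin under its centre. Leave alone.
- buffers: Two black rubber buffers at the upper ends of the track, fixed to the grinder, that the guard's edges meet when fully shut (u +190 mm) and fully open (u -155 mm). Origin at the deck's centre; axes v, u, n. More than 30 N of the guard on a buffer is ramming.
- stop: Blue stop collar, fixed, that ends the slide's run: 34 mm along v, 20 along u, 16 high, lying on the deck at v -45 mm, u 150 to 172 mm. Origin in the middle of its underside; axes as the grinder's. The slide's foot meets its face at 10 mm towards -u. It is stiff. Bearing firmly: more than 3 N on the stop (over 12 N from the fingers, spring included); more than 30 N on it is ramming.

How it is judged:
On the way, in this order (a step that is already met when the one before it is completed fails the run):
1. the guard is slid fully open (value of joint guard above 0.168 m), for 0.2 s.
2. with the guard open, the dressing slide bears on the blue stop with more than 3 N (contact force between stop and dresser above 3 N and value of joint guard above 0.15 m), for 0.1 s.
3. the slide, let go, snaps back (faster than 0.15 m/s) (velocity of joint dresser below -0.15 m/s).
4. the slide is back at rest, untouched (value of joint dresser below 0.003 m and contact force between the fingers and dresser below 0.5 N), for 0.2 s.
At the end, for the whole second after the job is handed in: The guard is shut to within 2.5 mm and still, the dressing slide rests within 3 mm of its rest position, and dome and jar are within 20 mm of where they began (value of joint guard below 0.0025 m and value of joint dresser below 0.003 m and linear speed of guard below 0.01 m/s and distance of each of dome, jar from where it was at the start of the episode below 0.02 m); the robot touches nothing.
It fails at once if the guard is rammed into a buffer or the slide into the stop (contact force between buffers and guard above 30 N or contact force between stop and dresser above 30 N).
It fails at once if a bystander is knocked over or pushed away (distance of any of dome, jar from where it was at the start of the episode above 0.03 m).
It also fails if it takes over 72 s, if anything falls off the work surface, if the arm or the gripper's body presses on something with over 40 N, if the wrist force passes 120 N, or if a joint passes its speed limit or range.

## Working session

There is one attempt and no reset: what is moved stays moved. The work goes in short steps, Python scripts to look and compute and a tool call to move; the robot and the scene stay as the last step left them, time stands still between calls to the robot, and variables do not carry over. Pictures are saved under pics/ and viewed, at most 12 in all, crops included, and the job is handed in when it is done.

Besides the shell and the picture viewer there is one more tool, called as name([rows], argument=value, ...), one row to a line, values as JSON. move_arm: Moves the arm, as the interface text tells. Scaled input: -1 to 1 covers 100 mm each way for a shift and 360 degrees each way for a turn. Its arguments: {"type":"object","properties":{"motion":{"type":"array","items":{"type":"object","properties":{"x":{"type":"number","minimum":-1,"maximum":1},"y":{"type":"number","minimum":-1,"maximum":1},"z":{"type":"number","minimum":-1,"maximum":1},"wx":{"type":"number","minimum":-1,"maximum":1},"wy":{"type":"number","minimum":-1,"maximum":1},"wz":{"type":"number","minimum":-1,"maximum":1},"hand":{"type":"number"}}}},"newtons":{"type":"number"}},"required":["motion"]}

```bash
mkdir -p pics
python3 - <<'E'
from cell import robot
import cv2,numpy as np
for n in("side","top"):
    im=robot.camera(n); cv2.imwrite(f"pics/{n}0.png",im[...,::-1]); c=robot.calibration(n)
    print(n,c["mtx"],c["distortion"],-np.array(c["R"]).T@np.array(c["t"]),c["R"])
print(robot.sense())
E
```

```text
side [[467.42764639   0.         251.17749547]
 [  0.         467.42764639 191.89596775]
 [  0.           0.           1.        ]] [0.06533535 0.         0.         0.         0.        ] [0.0593794  0.61577766 1.13559949] [[-0.72561525 -0.68803706 -0.00935501]
 [-0.52785483  0.56530305 -0.63387833]
 [ 0.44142019 -0.4550137  -0.7733762 ]]
top [[443.20485947   0.         263.71230425]
 [  0.         443.20485947 193.15325612]
 [  0.           0.           1.        ]] [-0.03555061  0.          0.          0.          0.        ] [0.38354957 0.04183533 1.59327827] [[-2.60929603e-02 -9.99649057e-01 -4.57387404e-03]
 [-9.86350384e-01  2.64894223e-02 -1.62515326e-01]
 [ 1.62579452e-01  2.70936453e-04 -9.86695418e-01]]
{'time_s': 0.1, 'qpos': array([-1.21860533e+00,  1.24480830e-01,  1.65155890e+00, -1.83153234e-05,
        1.36751674e+00, -8.25960513e-02]), 'joint_vel': array([ 6.16741892e-04,  7.99338196e-06, -2.89175921e-03,  2.02800541e-04,
        7.23336350e-05, -3.01433525e-04]), 'joint_efforts': array([ 2.43633631e-04, -4.24928355e+01, -3.66654897e+01, -1.48100221e-04,
        3.90195142e-03,  1.20918332e-05]), 'eef_pos': array([ 0.27356698, -0.58900456,  0.23013677]), 'eef_rot': array([-9.71796988e-04,  9.76462073e-01,  2.15686941e-01, -1.40844375e-04]), 'force': array([-0.53447149,  0.09334234, -0.83309232]), 'moment': array([-0.02991393,  0.00219652, -0.02311743]), 'finger_force': 0.0, 'opening': 1.0018667402913837}
```

View pics/side0.png

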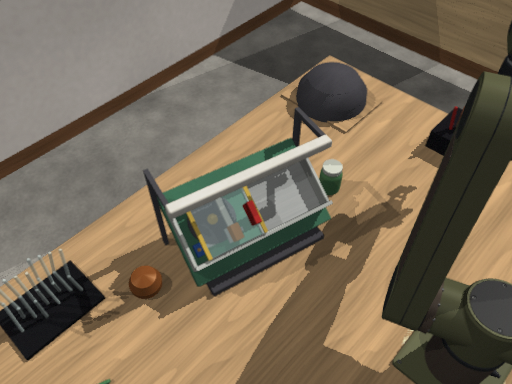

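View pics/top0.png

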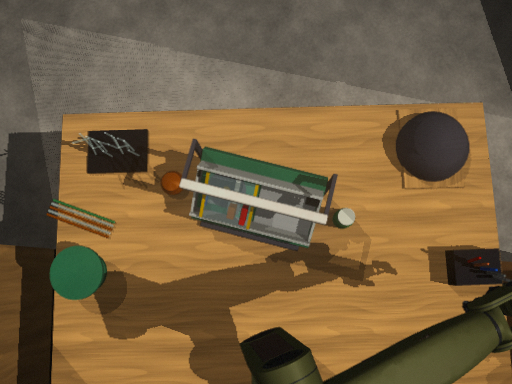

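Side view: lamp bar runs (170,208)–(328,145), red handle at (252,212), dome (145,282), jar (331,178). Top view: lamp bar (182,184)–(326,217), red handle (243,216). I'll enlarge both views and measure.

```bash
cat > h.py <<'E'
import numpy as np,cv2
from cell import robot
def ray(n,px):
    c=robot.calibration(n);R=np.array(c["R"]);t=np.array(c["t"])
    p=cv2.undistortPoints(np.array(px,float).reshape(-1,1,2),np.array(c["mtx"]),np.array(c["distortion"])).reshape(-1,2)
    return -R.T@t,np.c_[p,np.ones(len(p))]@R
def onz(n,px,z):
    o,d=ray(n,px); return o+d*((z-o[2])/d[:,2])[:,None]
def tri(a,b):
    o1,d1=ray("side",[a]);o2,d2=ray("top",[b]);d1,d2=d1[0],d2[0]
    s=np.linalg.lstsq(np.c_[d1,-d2],o2-o1,rcond=None)[0]
    p,q=o1+s[0]*d1,o2+s[1]*d2
    return (p+q)/2,np.linalg.norm(p-q)
def proj(n,X):
    c=robot.calibration(n)
    return cv2.projectPoints(np.array(X,float).reshape(-1,1,3),cv2.Rodrigues(np.array(c["R"]))[0],np.array(c["t"]),np.array(c["mtx"]),np.array(c["distortion"]))[0].reshape(-1,2)
E
python3 - <<'E'
from h import *
S=cv2.imread("pics/side0.png");T=cv2.imread("pics/top0.png")
a=cv2.resize(S[105:300,140:340],None,fx=3,fy=3,interpolation=cv2.INTER_CUBIC)
b=cv2.resize(T[130:260,160:360],None,fx=4,fy=4,interpolation=cv2.INTER_CUBIC)
cv2.imwrite("pics/sc.png",a);cv2.imwrite("pics/tc.png",b)
for n,I,roi in(("side",S,(105,300,140,350)),("top",T,(130,260,160,360))):
    hsv=cv2.cvtColor(I,cv2.COLOR_BGR2HSV)
    m0=np.zeros(I.shape[:2],np.uint8);m0[roi[0]:roi[1],roi[2]:roi[3]]=255
    for k,lo,hi in(("white",(0,0,200),(180,50,255)),("red",(0,190,90),(6,255,255)),("yel",(20,120,120),(32,255,255)),("amber",(5,130,60),(17,255,255)),("blue",(100,150,40),(125,255,255))):
        m=cv2.inRange(hsv,lo,hi)&m0
        cs,_=cv2.findContours(m,cv2.RETR_EXTERNAL,cv2.CHAIN_APPROX_NONE)
        for c in sorted(cs,key=cv2.contourArea)[-3:]:
            if len(c)>5:
                r=cv2.minAreaRect(c);print(n,k,cv2.contourArea(c),np.round(cv2.boxPoints(r),1).tolist())
E
```

```text
side white 107.0 [[323.0, 164.0], [342.0, 164.0], [342.0, 172.0], [323.0, 172.0]]
side white 1279.5 [[165.89999389648438, 204.60000610351562], [327.70001220703125, 132.6999969482422], [331.20001220703125, 140.60000610351562], [169.39999389648438, 212.5]]
side red 111.0 [[246.39999389648438, 202.60000610351562], [251.89999389648438, 200.1999969482422], [261.0, 221.10000610351562], [255.5, 223.5]]
side yel 29.5 [[242.60000610351562, 187.1999969482422], [245.8000030517578, 185.60000610351562], [250.8000030517578, 195.60000610351562], [247.60000610351562, 197.1999969482422]]
side yel 33.5 [[185.8000030517578, 212.60000610351562], [189.39999389648438, 210.8000030517578], [194.39999389648438, 220.8000030517578], [190.8000030517578, 222.60000610351562]]
side yel 100.0 [[191.6999969482422, 224.60000610351562], [195.5, 222.8000030517578], [212.1999969482422, 258.3999938964844], [208.39999389648438, 260.20001220703125]]
side amber 0.0 [[150.0, 297.0], [155.0, 294.0], [155.39999389648438, 294.6000061035156], [150.39999389648438, 297.6000061035156]]
side amber 3.5 [[249.0, 200.0], [251.399993896
[... 552 characters left out ...]
2], [242.39999389648438, 207.39999389648438], [247.60000610351562, 208.60000610351562], [243.5, 224.89999389648438]]
top yel 25.0 [[252.60000610351562, 195.39999389648438], [255.39999389648438, 184.60000610351562], [258.3999938964844, 185.39999389648438], [255.6999969482422, 196.1999969482422]]
top yel 35.0 [[245.60000610351562, 227.89999389648438], [248.89999389648438, 211.39999389648438], [252.0, 212.0], [248.6999969482422, 228.5]]
top yel 40.0 [[198.39999389648438, 215.89999389648438], [201.39999389648438, 197.6999969482422], [204.60000610351562, 198.3000030517578], [201.60000610351562, 216.39999389648438]]
top amber 25661.0 [[160.0, 130.0], [359.0, 130.0], [359.0, 259.0], [160.0, 259.0]]
```

View pics/sc.png

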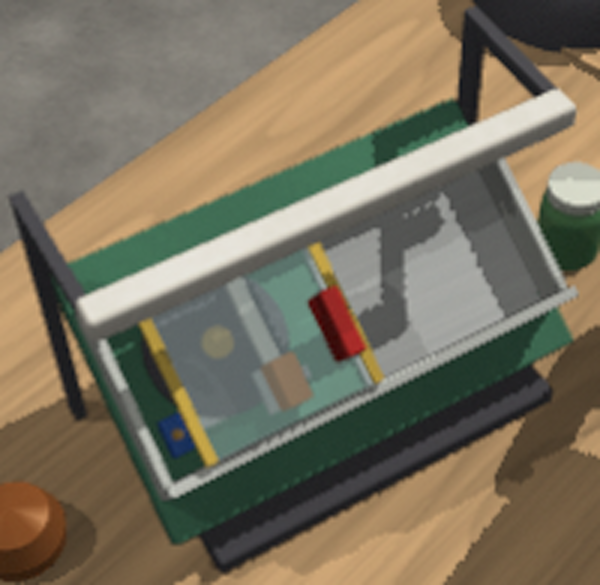

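View pics/tc.png

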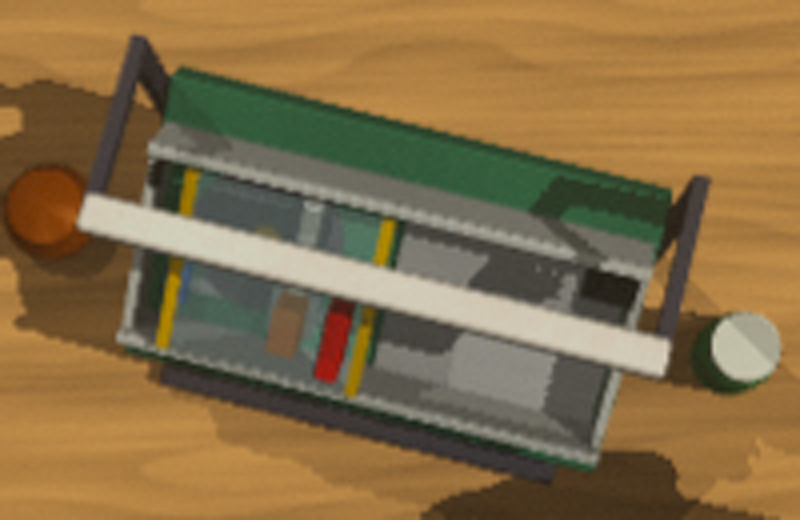

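Crops: side shows the guard slightly ajar, its yellow edges and the red handle (lower end near crop (350,360)), orange block and blue stop visible beneath. Top shows the lamp covering the upper part of the handle; handle's lower end at crop (327,382).

```bash
cat >> h.py <<'E'
def pose():
    L=onz("top",[[180.4,182.2],[326.4,219.4]],0.306)
    return L
E
python3 - <<'E'
from h import *
L=onz("top",[[180.4,182.2],[326.4,219.4]],0.306)
print("lamp top",L,np.linalg.norm(L[0]-L[1]))
# side: crop/3+(140,105)
Ls=onz("side",[[83/3+140,313/3+105-3],[572/3+140,105/3+105-2]],0.306);print("lamp side",Ls,np.linalg.norm(Ls[0]-Ls[1]))
u=(L[0]-L[1])/np.linalg.norm(L[0]-L[1]);yaw=np.arctan2(-u[0],u[1]);print("yaw",yaw)
c,s=np.cos(yaw),np.sin(yaw);Rz=np.array([[c,-s,0],[s,c,0],[0,0,1]])
for LL in(L,Ls):
    O=LL.mean(0)-Rz@[-.03,0,.306];print("O",O)
O=L.mean(0)-Rz@[-.03,0,.306]
V=np.array([[.848,0,.53],[0,1,0],[-.53,0,.848]]).T
def vun(X): return V.T@(Rz.T@(np.array(X)-O)-[0,0,.13])
# features: red rib low end (v-50,n111), yellow low ends (v -79, n 60..66), track corner
sc=lambda x,y:(x/3+140-.3,y/3+105-.3); tc=lambda x,y:(x/4+160-.4,y/4+130-.4)
for k,a,b in(("red lowR",sc(362,355),tc(338,382)),("red lowL",sc(343,360),tc(314,376)),("yelR low",sc(377,380),tc(351,394)),("yelL low",sc(210,463),tc(163,346)),("orange low",sc(290,405),tc(283,355)),("frame cornerL",sc(172,495),tc(120,340)),("frame cornerR",sc(575,292),tc(593,466))):
    X,e=tri(a,b);print(k,X.round(4),"gap",round(e*1000,1),"vun",(vun(X)*1000).round(1))
E
```

```text
lamp top [[ 0.63515199  0.28802174  0.306     ]
 [ 0.51321641 -0.13850392  0.306     ]] 0.4436129203308578
lamp side [[ 0.64077186  0.28558417  0.306     ]
 [ 0.50729083 -0.13657508  0.306     ]] 0.4427590946937426
yaw -0.2784537730773344
O [6.03028650e-01 6.65128277e-02 5.55111512e-17]
O [6.02875792e-01 6.62584612e-02 1.11022302e-16]
red lowR [0.5169 0.1091 0.1787] gap 5.1 vun [-54.3  17.3  91.4]
red lowL [0.5214 0.1277 0.1864] gap 4.9 vun [-50.9  36.4  98.4]
yelR low [0.5094 0.0997 0.14  ] gap 2.7 vun [-78.8   6.2  61. ]
yelL low [0.5532 0.2542 0.1409] gap 3.5 vun [-78.6 166.8  62. ]
orange low [0.5489 0.1594 0.1248] gap 13.1 vun [-68.6  74.4  36.7]
frame cornerL [0.5604 0.2917 0.1285] gap 2.9 vun [-88.1 204.8  53.2]
frame cornerR [ 0.446  -0.0967  0.1344] gap 3.5 vun [ -87.7 -200.1   59.9]
```

```bash
cat >> h.py <<'E'
from scipy.spatial.transform import Rotation as Ro
yaw=-0.282; c_,s_=np.cos(yaw),np.sin(yaw); Rz=np.array([[c_,-s_,0],[s_,c_,0],[0,0,1]])
O=np.array([.603,.0664,0]); V=np.array([[.848,0,.53],[0,1,0],[-.53,0,.848]]).T
W=Rz@V                      # columns v,u,n in world
C=O+[0,0,.13]
RT=np.c_[W[:,0],-W[:,1],-W[:,2]]
vun=lambda X:W.T@(np.array(X)-C)
wor=lambda v,u,n:C+W@(np.array([v,u,n])/1000)
def state():
    s=robot.sense();R=Ro.from_quat(np.roll(s["eef_rot"],-1)).as_matrix()
    print("t",s["time_s"],"vun",(vun(s["eef_pos"])*1000).round(1),"F vun",(W.T@s["force"]).round(1),"open",round(s["opening"],3),"ff",s["finger_force"],"rotvec err deg",np.degrees(Ro.from_matrix(R.T@RT).as_rotvec()).round(2))
    return s,R
def goal(X,Rg=RT):
    s,R=state();d=R.T@(X-s["eef_pos"])/.1;w=Ro.from_matrix(R.T@Rg).as_rotvec()/(2*np.pi)
    print("to",np.round(X,4),"shift",d.round(3),"turn",w.round(4))
E
python3 - <<'E'
from h import *
for q in((-30,26,72),(-30,26,160)): print(wor(*q))
s,_=state();print(s["qpos"])
goal(wor(-40,26,200)); goal(np.array([.3,-.4,.43]))
E
```

```text
[0.54914736 0.10907145 0.175156  ]
[0.5043496 0.1220503 0.24978  ]
t 0.1 vun [ -60.6 -721.2  156. ] F vun [-0.9 -0.1 -0.4] open 1.002 ff 0.0 rotvec err deg [-11.57  30.64  39.95]
[-1.21860533e+00  1.24480830e-01  1.65155890e+00 -1.83153234e-05
  1.36751674e+00 -8.25960513e-02]
t 0.1 vun [ -60.6 -721.2  156. ] F vun [-0.9 -0.1 -0.4] open 1.002 ff 0.0 rotvec err deg [-11.57  30.64  39.95]
to [0.4758 0.1303 0.2784] shift [ 4.865 -5.673 -0.471] turn [-0.0321  0.0851  0.111 ]
t 0.1 vun [ -60.6 -721.2  156. ] F vun [-0.9 -0.1 -0.4] open 1.002 ff 0.0 rotvec err deg [-11.57  30.64  39.95]
to [ 0.3  -0.4   0.43] shift [ 1.036 -1.607 -1.995] turn [-0.0321  0.0851  0.111 ]
```

move_arm([
  {"z":-0.5},
  {"z":-1},
  {"z":-1,"x":0.2,"y":-0.5},
  {"z":-1,"x":0.4,"y":-1},
  {"z":-1,"x":0.4,"y":-1},
])

```text
validation failed for argument at $.mo...
```

move_arm([
  {"z":-0.3,"x":0.3,"y":-0.4,"wx":-0.0064,"wy":0.017,"wz":0.0222},
  {"z":-0.4,"x":0.6,"y":-0.8,"wx":-0.0128,"wy":0.034,"wz":0.0444},
  {"z":-0.4,"x":0.9,"y":-1,"wx":-0.0193,"wy":0.051,"wz":0.0666},
  {"z":-0.4,"x":0.9,"y":-1,"wx":-0.0257,"wy":0.068,"wz":0.0888},
  {"z":-0.4,"x":0.9,"y":-1,"wx":-0.0321,"wy":0.0851,"wz":0.111},
])

```text
validation failed for argument at $.mo...
```

move_arm([
  {"wz":0},
])

```text
validation failed for argument at $.mo...
```

Run:
```python
from h import *
goal(wor(-40,26,200)); s=robot.sense();print(s["eef_pos"],s["qpos"])
```

```text
t 0.1 vun [ -60.6 -721.2  156. ] F vun [-0.9 -0.1 -0.4] open 1.002 ff 0.0 rotvec err deg [-11.57  30.64  39.95]
to [0.4758 0.1303 0.2784] shift [ 4.865 -5.673 -0.471] turn [-0.0321  0.0851  0.111 ]
[ 0.27356698 -0.58900456  0.23013677] [-1.21860533e+00  1.24480830e-01  1.65155890e+00 -1.83153234e-05
  1.36751674e+00 -8.25960513e-02]
```

move_arm([
  {"x":0,"y":0,"z":-0.5,"wx":0,"wy":0,"wz":0,"hand":-1},
  {"x":0,"y":0,"z":-1,"wx":0,"wy":0,"wz":0,"hand":-1},
  {"x":0.2,"y":-0.5,"z":-1,"wx":0,"wy":0,"wz":0,"hand":-1},
  {"x":0.4,"y":-1,"z":-1,"wx":0,"wy":0,"wz":0,"hand":-1},
])

```text
time_s: 0.5
eef_pos: [0.2685, -0.49, 0.3334]
eef_rot: [0.002, 0.977, 0.215, 0.0]
force: [0.8, -0.0, -0.5]
opening: 0.999
finger_force: 0.0
```

Run:
```python
from h import *
goal(wor(-40,26,200)); s=robot.sense();print(s["eef_pos"],s["qpos"])
```

```text
t 0.5 vun [ -33.3 -627.5  260.8] F vun [ 0.4  0.2 -0.8] open 0.999 ff 0.0 rotvec err deg [-11.27  30.54  39.96]
to [0.4758 0.1303 0.2784] shift [ 4.488 -4.76   0.535] turn [-0.0313  0.0848  0.111 ]
[ 0.26848001 -0.49002073  0.3334498 ] [-1.16573297e+00 -1.24256041e-01  1.72896559e+00  1.74442677e-04
  1.53351518e+00 -2.85267621e-02]
```

move_arm([
  {"x":0.2,"y":-0.25,"z":-0.25,"wx":-0.005,"wy":0.014,"wz":0.018,"hand":-1},
  {"x":0.4,"y":-0.5,"z":-0.5,"wx":-0.01,"wy":0.028,"wz":0.036,"hand":-1},
  {"x":0.6,"y":-0.7,"z":-0.6,"wx":-0.015,"wy":0.042,"wz":0.054,"hand":-1},
  {"x":0.8,"y":-0.9,"z":-0.6,"wx":-0.02,"wy":0.056,"wz":0.072,"hand":-1},
  {"x":1,"y":-1,"z":-0.6,"wx":-0.025,"wy":0.07,"wz":0.09,"hand":-1},
])

```text
time_s: 1.0
eef_pos: [0.317, -0.3558, 0.3922]
eef_rot: [0.029, 0.97, -0.071, 0.229]
force: [-0.4, 0.1, 0.5]
opening: 1.002
finger_force: 0.0
```

Run:
```python
from h import *
goal(wor(-40,26,200)); s=robot.sense();print(s["eef_pos"],s["qpos"])
```

```text
t 1.0 vun [   5.7 -485.1  305.6] F vun [-0.   0.   0.7] open 1.002 ff 0.0 rotvec err deg [-2.43  5.29  7.2 ]
to [0.4758 0.1303 0.2784] shift [ 0.292 -5.072  1.281] turn [-0.0068  0.0147  0.02  ]
[ 0.31704797 -0.35581132  0.39216226] [-1.17627218 -0.54072217  1.99797272  0.38504061  1.42173145  0.53349593]
```

move_arm([
  {"x":0.1,"y":-0.4,"z":0,"wx":-0.0034,"wy":0.007,"wz":0.01,"hand":-1},
  {"x":0.2,"y":-0.8,"z":0,"wx":-0.0068,"wy":0.0147,"wz":0.02,"hand":-1},
  {"x":0.3,"y":-1,"z":0,"wx":-0.0068,"wy":0.0147,"wz":0.02,"hand":-1},
])

```text
time_s: 1.3
eef_pos: [0.3577, -0.259, 0.4015]
eef_rot: [0.038, 0.952, -0.133, 0.272]
force: [0.5, -0.1, -0.5]
opening: 1.0
finger_force: 0.0
```

move_arm([
  {"x":0,"y":-0.4,"z":0,"wx":0,"wy":0,"wz":0,"hand":-1},
  {"x":0,"y":-0.8,"z":0,"wx":0,"wy":0,"wz":0,"hand":-1},
  {"x":0,"y":-1,"z":0,"wx":0,"wy":0,"wz":0,"hand":-1},
])

```text
time_s: 1.6
eef_pos: [0.3857, -0.1629, 0.4022]
eef_rot: [0.038, 0.953, -0.132, 0.271]
force: [0.5, 0.2, -0.3]
opening: 0.998
finger_force: 0.0
```

Run:
```python
from h import *
goal(wor(-40,26,200)); s=robot.sense();print(s["eef_pos"],s["qpos"])
```

```text
t 1.6 vun [  21.4 -280.8  307.6] F vun [ 0.2  0.4 -0.4] open 0.998 ff 0.0 rotvec err deg [-0.18  0.19  0.36]
to [0.4758 0.1303 0.2784] shift [-0.591 -3.068  1.088] turn [-0.0005  0.0005  0.001 ]
[ 0.3856793  -0.16293908  0.40215853] [-0.66094279 -0.83361059  2.15710632  0.206769    1.30189553  1.18231936]
```

move_arm([
  {"x":0,"y":-0.4,"z":0,"wx":0,"wy":0,"wz":0,"hand":-1},
  {"x":0,"y":-0.8,"z":0,"wx":0,"wy":0,"wz":0,"hand":-1},
  {"x":0,"y":-1,"z":0,"wx":0,"wy":0,"wz":0,"hand":-1},
])

```text
time_s: 1.9
eef_pos: [0.413, -0.0665, 0.4018]
eef_rot: [0.038, 0.953, -0.131, 0.271]
force: [-0.0, -0.2, 1.0]
opening: 1.002
finger_force: 0.0
```

move_arm([
  {"x":-0.1,"y":-0.4,"z":0,"wx":0,"wy":0,"wz":0,"hand":-1},
  {"x":-0.2,"y":-0.8,"z":0,"wx":0,"wy":0,"wz":0,"hand":-1},
  {"x":-0.3,"y":-1,"z":0,"wx":0,"wy":0,"wz":0,"hand":-1},
])

```text
time_s: 2.2
eef_pos: [0.4154, 0.0367, 0.3854]
eef_rot: [0.038, 0.953, -0.131, 0.271]
force: [0.0, -0.8, -0.4]
opening: 0.999
finger_force: 0.0
```

move_arm([
  {"x":-0.1,"y":-0.4,"z":0.1,"wx":0,"wy":0,"wz":0,"hand":-1},
  {"x":-0.2,"y":-0.8,"z":0.3,"wx":0,"wy":0,"wz":0,"hand":-1},
  {"x":-0.3,"y":-1,"z":0.6,"wx":0,"wy":0,"wz":0,"hand":-1},
  {"x":-0.3,"y":-1,"z":0.6,"wx":0,"wy":0,"wz":0,"hand":-1},
])

```text
time_s: 2.6
eef_pos: [0.4472, 0.1301, 0.3123]
eef_rot: [0.04, 0.954, -0.13, 0.266]
force: [-0.5, -0.9, -1.8]
opening: 1.005
finger_force: 0.0
```

Run:
```python
from h import *
goal(wor(-30,26,78)); s=robot.sense();print(s["eef_pos"],s["qpos"])
import cv2
for n in("side","top"):
    cv2.imwrite(f"pics/{n}1.png",robot.camera(n)[...,::-1])
a=cv2.imread("pics/side1.png")[60:310,120:380];b=cv2.imread("pics/top1.png")[110:300,150:370]
a=cv2.resize(a,(416,400));b=cv2.resize(b,(384,332));b=cv2.copyMakeBorder(b,0,68,0,0,0)
cv2.imwrite("pics/c1.png",np.hstack([a,b]))
```

```text
t 2.6 vun [-45.3  17.8 243.3] F vun [-1.2 -1.  -1.4] open 1.005 ff 0.0 rotvec err deg [0.07 0.8  0.63]
to [0.5461 0.11   0.1802] shift [ 0.177 -0.082  1.651] turn [0.0002 0.0022 0.0017]
[0.4472119  0.13006822 0.31231019] [ 0.34954198 -0.62128793  2.19323936 -0.34468913  1.13911498  2.26825091]
```

View pics/c1.png

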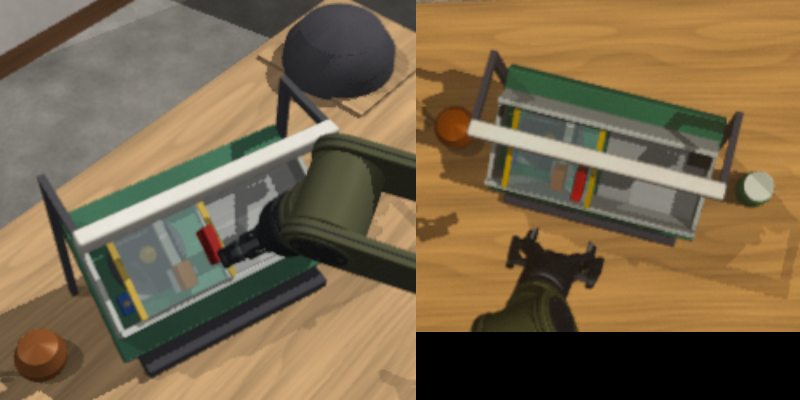

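Picture: gripper sits in front of the grinder, aimed at the red handle (left (212,243), right (578,183)); jar and dome untouched. Descend along −n.

move_arm([
  {"x":0.09,"y":-0.04,"z":0.3,"wx":0,"wy":0.001,"wz":0.001,"hand":-1},
  {"x":0.18,"y":-0.08,"z":0.6,"wx":0,"wy":0.002,"wz":0.0015,"hand":-1},
  {"x":0.18,"y":-0.08,"z":0.9,"wx":0,"wy":0.002,"wz":0.0015,"hand":-1},
  {"x":0.18,"y":-0.08,"z":1,"wx":0,"wy":0.002,"wz":0.0015,"hand":-1},
  {"x":0.18,"y":-0.08,"z":1,"wx":0,"wy":0.002,"wz":0.0015,"hand":-1},
])

```text
time_s: 3.2
eef_pos: [0.5165, 0.1161, 0.2436]
eef_rot: [0.038, 0.95, -0.138, 0.277]
force: [0.1, 0.1, 0.5]
opening: 1.0
finger_force: 0.0
```

Run:
```python
from h import *
goal(wor(-30,26,78))
```

```text
t 3.2 vun [-22.   23.6 147.7] F vun [0.3 0.2 0.4] open 1.0 ff 0.0 rotvec err deg [ 0.01 -0.42 -0.39]
to [0.5461 0.11   0.1802] shift [-0.086 -0.023  0.696] turn [ 0.     -0.0012 -0.0011]
```

move_arm([
  {"x":-0.09,"y":-0.02,"z":0.2,"wx":0,"wy":-0.001,"wz":-0.001,"hand":-1},
  {"x":-0.09,"y":-0.02,"z":0.4,"wx":0,"wy":-0.001,"wz":-0.001,"hand":-1},
  {"x":-0.09,"y":-0.02,"z":0.6,"wx":0,"wy":-0.001,"wz":-0.001,"hand":-1},
  {"x":-0.09,"y":-0.02,"z":0.7,"wx":0,"wy":-0.001,"wz":-0.001,"hand":-1},
  {"x":-0.09,"y":-0.02,"z":0.7,"wx":0,"wy":-0.001,"wz":-0.001,"hand":-1},
])

```text
time_s: 3.7
eef_pos: [0.546, 0.1109, 0.1803]
eef_rot: [0.038, 0.952, -0.135, 0.274]
force: [0.7, -0.2, 0.8]
opening: 1.002
finger_force: 0.0
```

move_arm([
  {"x":0,"y":0,"z":0,"wx":0,"wy":0,"wz":0,"hand":0.2},
  {"x":0,"y":0,"z":0,"wx":0,"wy":0,"wz":0,"hand":0.4},
  {"x":0,"y":0,"z":0,"wx":0,"wy":0,"wz":0,"hand":0.5},
  {"x":0,"y":0,"z":0,"wx":0,"wy":0,"wz":0,"hand":0.6},
  {"x":0,"y":0,"z":0,"wx":0,"wy":0,"wz":0,"hand":0.7},
], newtons=25)

```text
time_s: 4.2
eef_pos: [0.5459, 0.1112, 0.1805]
eef_rot: [0.038, 0.952, -0.134, 0.274]
force: [-2.4, -0.9, 2.6]
opening: 0.211
finger_force: 29.3
```

move_arm([
  {"x":0,"y":0,"z":0,"wx":0,"wy":0,"wz":0,"hand":0.8},
  {"x":0,"y":0,"z":0,"wx":0,"wy":0,"wz":0,"hand":0.9},
  {"x":0,"y":0,"z":0,"wx":0,"wy":0,"wz":0,"hand":1},
  {"x":0,"y":0,"z":0,"wx":0,"wy":0,"wz":0,"hand":1},
])

```text
time_s: 4.6
eef_pos: [0.5459, 0.1112, 0.1804]
eef_rot: [0.038, 0.952, -0.134, 0.274]
force: [-6.0, -1.1, 4.6]
opening: 0.206
finger_force: 29.8
```

Run:
```python
from h import *
goal(wor(-30,26,78));print(robot.sense()["qpos"])
```

```text
t 4.6 vun [-30.4  27.1  78.4] F vun [-2.2 -2.7  6.8] open 0.206 ff 29.82106178998947 rotvec err deg [-0.09 -0.12  0.07]
to [0.5461 0.11   0.1802] shift [0.004 0.011 0.004] turn [-0.0003 -0.0003  0.0002]
[ 0.23372337 -0.30590096  2.21043195 -0.38247716  0.77378863  2.29719724]
```

move_arm([
  {"x":0,"y":0.1,"z":0,"wx":0,"wy":0,"wz":0,"hand":1},
  {"x":0,"y":0.3,"z":0,"wx":0,"wy":0,"wz":0,"hand":1},
  {"x":0,"y":0.5,"z":0,"wx":0,"wy":0,"wz":0,"hand":1},
  {"x":0,"y":0.7,"z":0,"wx":0,"wy":0,"wz":0,"hand":1},
  {"x":0,"y":0.8,"z":0,"wx":0,"wy":0,"wz":0,"hand":1},
], newtons=20)

```text
time_s: 5.1
eef_pos: [0.5237, 0.034, 0.1804]
eef_rot: [0.038, 0.951, -0.135, 0.274]
force: [-4.0, 4.9, 4.0]
opening: 0.209
finger_force: 29.6
```

Run:
```python
from h import *
goal(wor(-30,-120,78));print(robot.sense()["qpos"])
```

```text
t 5.1 vun [-30.2 -53.2  78.4] F vun [-2.3  3.6  6.2] open 0.209 ff 29.630327224731445 rotvec err deg [-0.17 -0.16  0.01]
to [ 0.5055 -0.0303  0.1802] shift [0.002 0.668 0.002] turn [-0.0005 -0.0004  0.    ]
[ 0.05312016 -0.42689378  2.2970956  -0.2551431   0.75107961  2.04558033]
```

move_arm([
  {"x":0,"y":0.15,"z":0,"wx":0,"wy":0,"wz":0,"hand":1},
  {"x":0,"y":0.3,"z":0,"wx":0,"wy":0,"wz":0,"hand":1},
  {"x":0,"y":0.45,"z":0,"wx":0,"wy":0,"wz":0,"hand":1},
  {"x":0,"y":0.55,"z":0,"wx":0,"wy":0,"wz":0,"hand":1},
  {"x":0,"y":0.6,"z":0,"wx":0,"wy":0,"wz":0,"hand":1},
])

```text
time_s: 5.6
eef_pos: [0.5071, -0.0235, 0.1804]
eef_rot: [0.038, 0.951, -0.135, 0.274]
force: [-5.2, 5.5, 5.7]
opening: 0.21
finger_force: 29.9
```

move_arm([
  {"x":0,"y":0.02,"z":0,"wx":0,"wy":0,"wz":0,"hand":1},
  {"x":0,"y":0.04,"z":0,"wx":0,"wy":0,"wz":0,"hand":1},
  {"x":0,"y":0.06,"z":0,"wx":0,"wy":0,"wz":0,"hand":1},
  {"x":0,"y":0.08,"z":0,"wx":0,"wy":0,"wz":0,"hand":1},
  {"x":0,"y":0.1,"z":0,"wx":0,"wy":0,"wz":0,"hand":1},
])

```text
time_s: 6.1
eef_pos: [0.5046, -0.0324, 0.1804]
eef_rot: [0.038, 0.952, -0.134, 0.274]
force: [-6.3, 5.7, 6.2]
opening: 0.21
finger_force: 30.0
```

Run:
```python
from h import *
goal(wor(-30,-130,78));print(robot.sense()["qpos"])
im=robot.camera("top")[...,::-1];cv2.imwrite("pics/t2.png",im)
cv2.imwrite("pics/t2c.png",cv2.resize(im[130:260,160:360],None,fx=4,fy=4,interpolation=cv2.INTER_CUBIC))
```

```text
t 6.1 vun [ -30.2 -122.3   78.3] F vun [-3.2  3.7  9.3] open 0.21 ff 29.98047709465027 rotvec err deg [-0.18 -0.12  0.05]
to [ 0.5027 -0.0399  0.1802] shift [0.002 0.077 0.003] turn [-0.0005 -0.0003  0.0001]
[-0.12725041 -0.50703639  2.3488386  -0.11632509  0.74742747  1.78671193]
```

View pics/t2c.png

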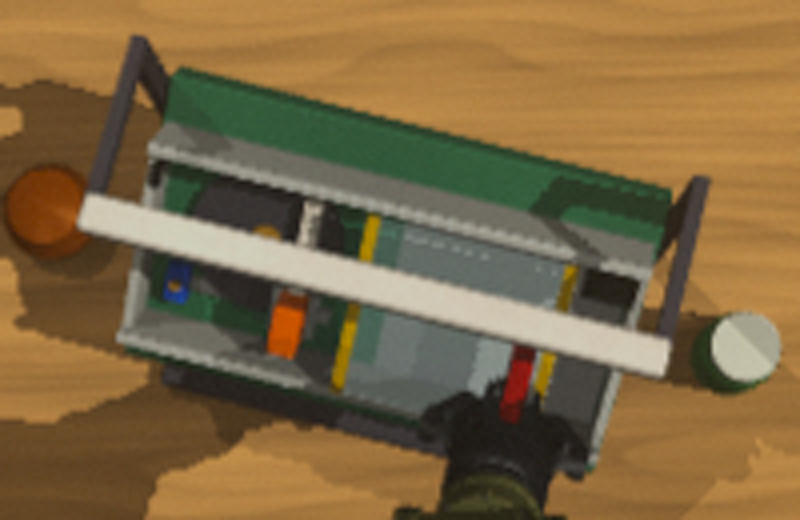

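The guard has followed the hand (yellow edges now at crop (345,370) and (545,370)), and the bare orange block is visible at (287,325). About 8 mm to go; slow now.

move_arm([
  {"x":0,"y":0.01,"z":0,"wx":0,"wy":0,"wz":0,"hand":1},
  {"x":0,"y":0.02,"z":0,"wx":0,"wy":0,"wz":0,"hand":1},
  {"x":0,"y":0.03,"z":0,"wx":0,"wy":0,"wz":0,"hand":1},
  {"x":0,"y":0.04,"z":0,"wx":0,"wy":0,"wz":0,"hand":1},
])

```text
time_s: 6.55
eef_pos: [0.5035, -0.0362, 0.1804]
eef_rot: [0.038, 0.952, -0.134, 0.274]
force: [-5.6, 4.9, 6.0]
opening: 0.209
finger_force: 30.0
```

```bash
python3 -c "
from h import *
state()"
```

```text
t 6.55 vun [ -30.1 -126.3   78.3] F vun [-2.6  3.1  8.6] open 0.209 ff 29.996165335178375 rotvec err deg [-0.18 -0.12  0.06]
```

move_arm([
  {"x":0,"y":0.005,"z":0,"wx":0,"wy":0,"wz":0,"hand":1},
  {"x":0,"y":0.01,"z":0,"wx":0,"wy":0,"wz":0,"hand":1},
  {"x":0,"y":0.015,"z":0,"wx":0,"wy":0,"wz":0,"hand":1},
])

```text
time_s: 6.85
eef_pos: [0.503, -0.0376, 0.1804]
eef_rot: [0.038, 0.952, -0.134, 0.274]
force: [-6.4, 5.6, 6.0]
opening: 0.207
finger_force: 30.0
```

```bash
python3 -c "
from h import *
state()"
```

```text
t 6.85 vun [ -30.2 -127.7   78.3] F vun [-3.4  3.6  9.2] open 0.207 ff 29.995064735412598 rotvec err deg [-0.18 -0.12  0.06]
```

Continue in 1.5 mm probes.

move_arm([
  {"x":0,"y":0.005,"z":0,"wx":0,"wy":0,"wz":0,"hand":1},
  {"x":0,"y":0.01,"z":0,"wx":0,"wy":0,"wz":0,"hand":1},
  {"x":0,"y":0.015,"z":0,"wx":0,"wy":0,"wz":0,"hand":1},
])

```text
time_s: 7.15
eef_pos: [0.5027, -0.0387, 0.1804]
eef_rot: [0.037, 0.952, -0.134, 0.274]
force: [-5.3, 8.8, 5.8]
opening: 0.205
finger_force: 29.9
```

```bash
python3 -c "
from h import *
state()"
```

```text
t 7.15 vun [ -30.1 -128.9   78.3] F vun [-3.3  7.   8.9] open 0.205 ff 29.878944754600525 rotvec err deg [-0.23 -0.13  0.03]
```

move_arm([
  {"x":0,"y":0.005,"z":0,"wx":0,"wy":0,"wz":0,"hand":1},
  {"x":0,"y":0.005,"z":0,"wx":0,"wy":0,"wz":0,"hand":1},
  {"x":0,"y":0.005,"z":0,"wx":0,"wy":0,"wz":0,"hand":1},
])

```text
time_s: 7.45
eef_pos: [0.5027, -0.0388, 0.1804]
eef_rot: [0.037, 0.952, -0.134, 0.274]
force: [-4.3, 9.2, 4.8]
opening: 0.208
finger_force: 29.8
```

```bash
python3 -c "
from h import *
state()"
```

```text
t 7.45 vun [ -30.2 -128.9   78.3] F vun [-3.1  7.6  7.6] open 0.208 ff 29.814485907554626 rotvec err deg [-0.28 -0.13  0.04]
```

Guard is on its open buffer (7.6 N). Release, lift, move over to beside the dresser block.

move_arm([
  {"x":0,"y":-0.005,"z":0,"wx":0,"wy":0,"wz":0,"hand":0},
  {"x":0,"y":-0.005,"z":0,"wx":0,"wy":0,"wz":0,"hand":-0.3},
  {"x":0,"y":-0.005,"z":0,"wx":0,"wy":0,"wz":0,"hand":-0.3},
])

```text
time_s: 7.75
eef_pos: [0.5024, -0.0398, 0.1794]
eef_rot: [0.038, 0.952, -0.134, 0.274]
force: [-0.5, -0.1, -0.4]
opening: 0.651
finger_force: 0.0
```

move_arm([
  {"x":0,"y":0,"z":-0.3,"wx":0,"wy":0,"wz":0,"hand":-0.3},
  {"x":-0.1,"y":0,"z":-0.6,"wx":0,"wy":0,"wz":0,"hand":-0.3},
  {"x":-0.15,"y":0,"z":-0.8,"wx":0,"wy":0,"wz":0,"hand":0},
  {"x":-0.15,"y":-0.3,"z":-0.8,"wx":0,"wy":0,"wz":0,"hand":0.5},
  {"x":-0.15,"y":-0.7,"z":-0.8,"wx":0,"wy":0,"wz":0,"hand":1},
])

```text
time_s: 8.25
eef_pos: [0.4691, 0.0421, 0.2414]
eef_rot: [0.038, 0.951, -0.136, 0.276]
force: [1.4, -0.7, -0.4]
opening: 0.171
finger_force: 0.0
```

move_arm([
  {"x":0,"y":-0.4,"z":0,"wx":0,"wy":0,"wz":0,"hand":1},
  {"x":0,"y":-0.8,"z":0,"wx":0,"wy":0,"wz":0,"hand":1},
  {"x":0,"y":-0.97,"z":0,"wx":0,"wy":0,"wz":0,"hand":1},
  {"x":0,"y":-0.97,"z":0,"wx":0,"wy":0,"wz":0,"hand":1},
])

```text
time_s: 8.65
eef_pos: [0.4958, 0.138, 0.2391]
eef_rot: [0.038, 0.952, -0.132, 0.273]
force: [0.4, 0.4, 0.1]
opening: 0.001
finger_force: 0.0
```

Run:
```python
from h import *
goal(wor(-45,38,38));print(robot.sense()["qpos"])
im=robot.camera("side")[...,::-1];cv2.imwrite("pics/s3.png",im)
im=cv2.resize(im[140:290,150:310],None,fx=2.5,fy=2.5,interpolation=cv2.INTER_CUBIC)
t=robot.camera("top")[...,::-1][130:255,180:310];t=cv2.resize(t,(390,375),interpolation=cv2.INTER_CUBIC)
cv2.imwrite("pics/c3.png",np.hstack([im,t]))
```

```text
t 8.65 vun [-46.3  38.9 157.7] F vun [ 0.3  0.5 -0.1] open 0.001 ff 0.0 rotvec err deg [-0.18 -0.05  0.26]
to [0.5576 0.1191 0.1384] shift [0.012 0.013 1.197] turn [-0.0005 -0.0001  0.0007]
[ 0.32884376 -0.46020755  2.21842292 -0.38199957  0.94372099  2.33277684]
```

View pics/c3.png

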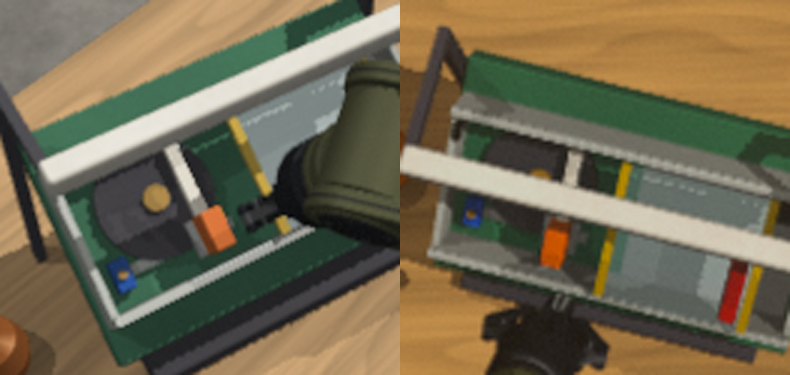

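Picture: closed fingers hover between the orange block (left (215,228)) and the guard's yellow edge (left (285,222)); guard is open. Descend.

move_arm([
  {"x":0.01,"y":0.01,"z":0.3,"wx":0,"wy":0,"wz":0,"hand":1},
  {"x":0.01,"y":0.01,"z":0.6,"wx":0,"wy":0,"wz":0,"hand":1},
  {"x":0.01,"y":0.01,"z":0.8,"wx":0,"wy":0,"wz":0,"hand":1},
  {"x":0.01,"y":0.01,"z":0.9,"wx":0,"wy":0,"wz":0,"hand":1},
  {"x":0.01,"y":0.01,"z":0.9,"wx":0,"wy":0,"wz":0,"hand":1},
])

```text
time_s: 9.25
eef_pos: [0.5415, 0.12, 0.1624]
eef_rot: [0.039, 0.952, -0.135, 0.273]
force: [0.0, -0.1, 0.1]
opening: 0.0
finger_force: 0.0
```

move_arm([
  {"x":0,"y":0,"z":0.1,"wx":0,"wy":0,"wz":0,"hand":1},
  {"x":0,"y":0,"z":0.2,"wx":0,"wy":0,"wz":0,"hand":1},
  {"x":0,"y":0,"z":0.3,"wx":0,"wy":0,"wz":0,"hand":1},
  {"x":0,"y":0,"z":0.3,"wx":0,"wy":0,"wz":0,"hand":1},
])

```text
time_s: 9.65
eef_pos: [0.5571, 0.1169, 0.1369]
eef_rot: [0.039, 0.952, -0.134, 0.273]
force: [0.1, -0.4, -1.3]
opening: 0.0
finger_force: 0.0
```

Run:
```python
from h import *
goal(wor(-45,38,38));print(robot.sense()["qpos"])
```

```text
t 9.65 vun [-45.7  35.8  36.7] F vun [-0.5 -0.4 -1.2] open 0.0 ff 0.0 rotvec err deg [-0.03  0.01  0.09]
to [0.5576 0.1191 0.1384] shift [ 0.007 -0.022 -0.013] turn [-0.0001  0.      0.0003]
[ 0.24047535 -0.21630856  2.21781561 -0.42773793  0.68951227  2.36162726]
```

move_arm([
  {"x":0,"y":-0.08,"z":0,"wx":0,"wy":0,"wz":0,"hand":1},
  {"x":0,"y":-0.16,"z":0,"wx":0,"wy":0,"wz":0,"hand":1},
  {"x":0,"y":-0.24,"z":0,"wx":0,"wy":0,"wz":0,"hand":1},
  {"x":0,"y":-0.32,"z":0,"wx":0,"wy":0,"wz":0,"hand":1},
  {"x":0,"y":-0.4,"z":0,"wx":0,"wy":0,"wz":0,"hand":1},
])

```text
time_s: 10.15
eef_pos: [0.5684, 0.1559, 0.1384]
eef_rot: [0.039, 0.952, -0.134, 0.274]
force: [1.9, -6.0, -1.1]
opening: 0.001
finger_force: 2.9
```

Run:
```python
from h import *
s,_=state();print(s["qpos"])
im=robot.camera("side")[...,::-1]
im=cv2.resize(im[140:290,150:310],None,fx=2.5,fy=2.5,interpolation=cv2.INTER_CUBIC)
t=robot.camera("top")[...,::-1][130:255,180:310];t=cv2.resize(t,(390,375),interpolation=cv2.INTER_CUBIC)
cv2.imwrite("pics/c4.png",np.hstack([im,t]))
```

```text
t 10.15 vun [-44.8  76.3  37.9] F vun [ 2.4 -5.3 -2.8] open 0.001 ff 2.865987718105316 rotvec err deg [-0.   -0.09  0.12]
[ 0.31660929 -0.154129    2.16292488 -0.47569771  0.71235469  2.46445865]
```

View pics/c4.png

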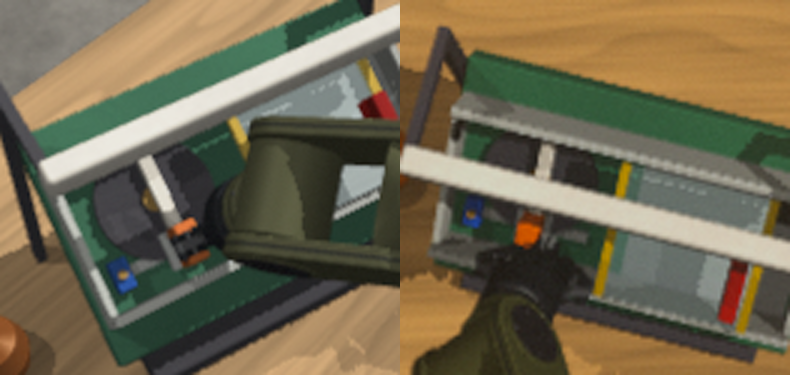

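Picture: fingers push the orange block toward the blue stop (left (122,273)); still clear of it, force 5 N. Go on slowly.

move_arm([
  {"x":0,"y":-0.03,"z":0,"wx":0,"wy":0,"wz":0,"hand":1},
  {"x":0,"y":-0.06,"z":0,"wx":0,"wy":0,"wz":0,"hand":1},
  {"x":0,"y":-0.09,"z":0,"wx":0,"wy":0,"wz":0,"hand":1},
  {"x":0,"y":-0.12,"z":0,"wx":0,"wy":0,"wz":0,"hand":1},
  {"x":0,"y":-0.13,"z":0,"wx":0,"wy":0,"wz":0,"hand":1},
])

```text
time_s: 10.75
eef_pos: [0.5719, 0.1678, 0.1384]
eef_rot: [0.039, 0.952, -0.134, 0.274]
force: [-0.5, -6.8, -0.4]
opening: -0.0
finger_force: 3.3
```

```bash
python3 -c "
from h import *
state()"
```

```text
t 10.75 vun [-44.8  88.7  37.9] F vun [ 1.  -6.6 -1.1] open -0.0 ff 3.3092301338911057 rotvec err deg [ 0.02 -0.08  0.12]
```

move_arm([
  {"x":0,"y":-0.01,"z":0,"wx":0,"wy":0,"wz":0,"hand":1},
  {"x":0,"y":-0.02,"z":0,"wx":0,"wy":0,"wz":0,"hand":1},
  {"x":0,"y":-0.03,"z":0,"wx":0,"wy":0,"wz":0,"hand":1},
])

```text
time_s: 11.05
eef_pos: [0.5726, 0.1704, 0.1384]
eef_rot: [0.039, 0.952, -0.134, 0.274]
force: [-0.3, -7.7, 0.9]
opening: 0.004
finger_force: 3.4
```

```bash
python3 -c "
from h import *
state()"
```

```text
t 11.05 vun [-44.8  91.5  38. ] F vun [ 2.  -7.5 -0.2] open 0.004 ff 3.427705317735672 rotvec err deg [ 0.03 -0.08  0.11]
```

Run:
```python
from h import *
I=cv2.imread("pics/s3.png");hsv=cv2.cvtColor(I,cv2.COLOR_BGR2HSV)
m=cv2.inRange(hsv,(100,140,40),(125,255,255));m[:140]=0;m[290:]=0;m[:,:150]=0;m[:,310:]=0
cs,_=cv2.findContours(m,0,cv2.CHAIN_APPROX_NONE);c=max(cs,key=cv2.contourArea)
print(cv2.contourArea(c))
p=c.reshape(-1,2).astype(float)
o,d=ray("side",p)
for h in(.016,.0):
    P0=C+W[:,2]*h; X=o+d*(((P0-o)@W[:,2])/(d@W[:,2]))[:,None]
    q=np.array([vun(x) for x in X])*1000;print(h,q.min(0).round(1),q.max(0).round(1),q.mean(0).round(1))
m=cv2.inRange(hsv,(5,190,150),(17,255,255));m[:140]=0;m[290:]=0;m[:,:200]=0;m[:,310:]=0
cs,_=cv2.findContours(m,0,cv2.CHAIN_APPROX_NONE);c=max(cs,key=cv2.contourArea)
o,d=ray("side",c.reshape(-1,2).astype(float));P0=C+W[:,2]*.055;X=o+d*(((P0-o)@W[:,2])/(d@W[:,2]))[:,None]
q=np.array([vun(x) for x in X])*1000;print("block",cv2.contourArea(c),q.min(0).round(1),q.max(0).round(1))
```

```text
66.5
0.016 [-62.9 164.6  16. ] [-28.6 186.8  16. ] [-45.2 175.9  16. ]
0.0 [-63.2 161.8  -0. ] [-28.5 184.3   0. ] [-45.2 173.2  -0. ]Traceback (most recent call last):
  File "<stdin>", line 12, in <module>
ValueError: max() iterable argument is empty
```

Stop centre is at u ≈ 172, so contact when the block centre is about u 142; roughly 24 mm to go.

move_arm([
  {"x":0,"y":-0.03,"z":0,"wx":0,"wy":0,"wz":0,"hand":1},
  {"x":0,"y":-0.06,"z":0,"wx":0,"wy":0,"wz":0,"hand":1},
  {"x":0,"y":-0.09,"z":0,"wx":0,"wy":0,"wz":0,"hand":1},
  {"x":0,"y":-0.11,"z":0,"wx":0,"wy":0,"wz":0,"hand":1},
  {"x":0,"y":-0.12,"z":0,"wx":0,"wy":0,"wz":0,"hand":1},
])

```text
time_s: 11.55
eef_pos: [0.5759, 0.1818, 0.1384]
eef_rot: [0.04, 0.952, -0.134, 0.273]
force: [-0.3, -8.6, 0.9]
opening: 0.002
finger_force: 3.9
```

Run:
```python
from h import *
s,_=state();print(s["qpos"])
im=robot.camera("side")[...,::-1]
im=cv2.resize(im[190:275,170:270],None,fx=5,fy=5,interpolation=cv2.INTER_CUBIC)
cv2.imwrite("pics/c5.png",im)
```

```text
t 11.55 vun [-44.9 103.3  37.9] F vun [ 2.3 -8.4 -0.3] open 0.002 ff 3.93582746386528 rotvec err deg [ 0.07 -0.07  0.12]
[ 0.36315595 -0.10979632  2.1234272  -0.50155589  0.72910497  2.52487691]
```

View pics/c5.png

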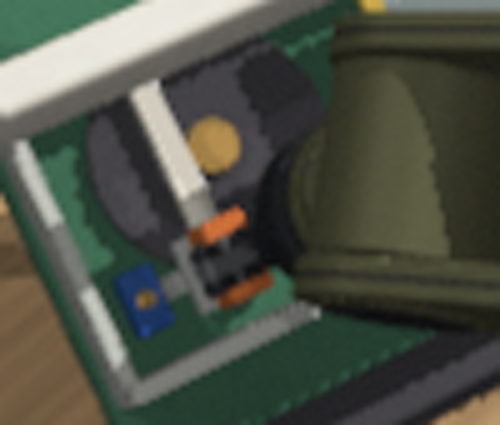

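Picture: foot's leading edge at about (190,285), blue stop's face at (168,285): roughly 10 mm gap left. Creep.

move_arm([
  {"x":0,"y":-0.01,"z":0,"wx":0,"wy":0,"wz":0,"hand":1},
  {"x":0,"y":-0.02,"z":0,"wx":0,"wy":0,"wz":0,"hand":1},
  {"x":0,"y":-0.03,"z":0,"wx":0,"wy":0,"wz":0,"hand":1},
  {"x":0,"y":-0.04,"z":0,"wx":0,"wy":0,"wz":0,"hand":1},
])

```text
time_s: 12.0
eef_pos: [0.5769, 0.1854, 0.1384]
eef_rot: [0.04, 0.952, -0.134, 0.273]
force: [-1.4, -7.5, 0.1]
opening: -0.0
finger_force: 4.1
```

```bash
python3 -c "
from h import *
state()"
```

```text
t 12.0 vun [-44.9 107.1  38. ] F vun [ 0.7 -7.6 -0.3] open -0.0 ff 4.098331332206726 rotvec err deg [ 0.09 -0.07  0.11]
```

move_arm([
  {"x":0,"y":-0.01,"z":0,"wx":0,"wy":0,"wz":0,"hand":1},
  {"x":0,"y":-0.02,"z":0,"wx":0,"wy":0,"wz":0,"hand":1},
  {"x":0,"y":-0.02,"z":0,"wx":0,"wy":0,"wz":0,"hand":1},
])

```text
time_s: 12.3
eef_pos: [0.5775, 0.1873, 0.1384]
eef_rot: [0.04, 0.952, -0.134, 0.273]
force: [-0.4, -8.3, 0.9]
opening: 0.0
finger_force: 4.2
```

```bash
python3 -c "
from h import *
state()"
```

```text
t 12.3 vun [-44.9 109.1  38. ] F vun [ 2.1 -8.1 -0.2] open 0.0 ff 4.171456396579742 rotvec err deg [ 0.09 -0.07  0.11]
```

move_arm([
  {"x":0,"y":-0.01,"z":0,"wx":0,"wy":0,"wz":0,"hand":1},
  {"x":0,"y":-0.02,"z":0,"wx":0,"wy":0,"wz":0,"hand":1},
  {"x":0,"y":-0.02,"z":0,"wx":0,"wy":0,"wz":0,"hand":1},
])

```text
time_s: 12.6
eef_pos: [0.578, 0.1892, 0.1384]
eef_rot: [0.04, 0.952, -0.134, 0.273]
force: [-0.2, -8.8, 1.4]
opening: -0.003
finger_force: 4.3
```

```bash
python3 -c "
from h import *
state()"
```

```text
t 12.6 vun [-44.9 111.   37.9] F vun [ 2.6 -8.5 -0. ] open -0.003 ff 4.254736751317978 rotvec err deg [ 0.1  -0.06  0.11]
```

move_arm([
  {"x":0,"y":-0.01,"z":0,"wx":0,"wy":0,"wz":0,"hand":1},
  {"x":0,"y":-0.02,"z":0,"wx":0,"wy":0,"wz":0,"hand":1},
  {"x":0,"y":-0.02,"z":0,"wx":0,"wy":0,"wz":0,"hand":1},
])

```text
time_s: 12.9
eef_pos: [0.5785, 0.1911, 0.1384]
eef_rot: [0.04, 0.952, -0.134, 0.273]
force: [-0.7, -8.7, 0.3]
opening: -0.001
finger_force: 4.3
```

```bash
python3 -c "
from h import *
state()"
```

```text
t 12.9 vun [-44.9 113.   38. ] F vun [ 1.6 -8.5 -0.6] open -0.001 ff 4.339212709998037 rotvec err deg [ 0.11 -0.06  0.11]
```

move_arm([
  {"x":0,"y":-0.01,"z":0,"wx":0,"wy":0,"wz":0,"hand":1},
  {"x":0,"y":-0.02,"z":0,"wx":0,"wy":0,"wz":0,"hand":1},
  {"x":0,"y":-0.02,"z":0,"wx":0,"wy":0,"wz":0,"hand":1},
])

```text
time_s: 13.2
eef_pos: [0.5791, 0.1929, 0.1384]
eef_rot: [0.04, 0.952, -0.134, 0.273]
force: [-1.3, -8.5, 1.0]
opening: 0.0
finger_force: 4.4
```

```bash
python3 -c "
from h import *
state()"
```

```text
t 13.2 vun [-44.9 114.9  37.9] F vun [ 1.5 -8.6  0.3] open 0.0 ff 4.423280488772434 rotvec err deg [ 0.12 -0.06  0.11]
```

move_arm([
  {"x":0,"y":-0.01,"z":0,"wx":0,"wy":0,"wz":0,"hand":1},
  {"x":0,"y":-0.02,"z":0,"wx":0,"wy":0,"wz":0,"hand":1},
  {"x":0,"y":-0.02,"z":0,"wx":0,"wy":0,"wz":0,"hand":1},
])

```text
time_s: 13.5
eef_pos: [0.5796, 0.1948, 0.1384]
eef_rot: [0.04, 0.952, -0.134, 0.273]
force: [-2.0, -8.9, 0.8]
opening: -0.001
finger_force: 4.5
```

```bash
python3 -c "
from h import *
state()"
```

```text
t 13.5 vun [-44.9 116.9  38. ] F vun [ 0.9 -9.1  0.4] open -0.001 ff 4.507113368308637 rotvec err deg [ 0.12 -0.06  0.11]
```

move_arm([
  {"x":0,"y":-0.01,"z":0,"wx":0,"wy":0,"wz":0,"hand":1},
  {"x":0,"y":-0.02,"z":0,"wx":0,"wy":0,"wz":0,"hand":1},
  {"x":0,"y":-0.02,"z":0,"wx":0,"wy":0,"wz":0,"hand":1},
])

```text
time_s: 13.8
eef_pos: [0.5798, 0.1956, 0.1384]
eef_rot: [0.042, 0.952, -0.135, 0.273]
force: [-4.1, -12.4, 3.0]
opening: -0.003
finger_force: 6.9
```

```bash
python3 -c "
from h import *
state()"
```

```text
t 13.8 vun [-44.9 117.6  38. ] F vun [  1.2 -13.    2.9] open -0.003 ff 6.939022859878605 rotvec err deg [ 0.3  -0.03  0.13]
```

Contact with the stop (13 N). Add 1 mm and hold, then lift straight out to release.

move_arm([
  {"x":0,"y":-0.005,"z":0,"wx":0,"wy":0,"wz":0,"hand":1},
  {"x":0,"y":-0.01,"z":0,"wx":0,"wy":0,"wz":0,"hand":1},
  {"x":0,"y":-0.01,"z":0,"wx":0,"wy":0,"wz":0,"hand":1},
  {"x":0,"y":-0.01,"z":0,"wx":0,"wy":0,"wz":0,"hand":1},
])

```text
time_s: 14.2
eef_pos: [0.5799, 0.1956, 0.1384]
eef_rot: [0.043, 0.952, -0.135, 0.272]
force: [-6.2, -16.9, 5.1]
opening: 0.005
finger_force: 8.7
```

```bash
python3 -c "
from h import *
state()"
```

```text
t 14.2 vun [-44.9 117.7  38. ] F vun [  1.7 -17.9   5. ] open 0.005 ff 8.660826694685966 rotvec err deg [ 0.42 -0.    0.13]
```

move_arm([
  {"x":0,"y":0,"z":-0.4,"wx":0,"wy":0,"wz":0,"hand":1},
  {"x":0,"y":0,"z":-0.8,"wx":0,"wy":0,"wz":0,"hand":1},
  {"x":0,"y":0,"z":-0.9,"wx":0,"wy":0,"wz":0,"hand":1},
  {"x":0,"y":0,"z":-0.9,"wx":0,"wy":0,"wz":0,"hand":1},
  {"x":0,"y":0,"z":-0.9,"wx":0,"wy":0,"wz":0,"hand":1},
])

```text
time_s: 14.7
eef_pos: [0.5348, 0.2125, 0.2141]
eef_rot: [0.038, 0.952, -0.134, 0.274]
force: [0.7, -0.6, -0.3]
opening: -0.001
finger_force: 0.0
```

Run:
```python
from h import *
goal(wor(-30,-129,78))
im=robot.camera("side")[...,::-1];cv2.imwrite("pics/s6.png",im)
im=cv2.resize(im[140:290,150:310],None,fx=2.5,fy=2.5,interpolation=cv2.INTER_CUBIC)
t=robot.camera("top")[...,::-1][130:255,180:310];t=cv2.resize(t,(390,375),interpolation=cv2.INTER_CUBIC)
cv2.imwrite("pics/c6.png",np.hstack([im,t]))
```

```text
t 14.7 vun [-45.5 121.3 127.6] F vun [ 0.6 -0.4 -0.7] open -0.001 ff 0.0 rotvec err deg [-0.13 -0.08  0.1 ]
to [ 0.503  -0.0389  0.1802] shift [0.15  2.505 0.491] turn [-0.0004 -0.0002  0.0003]
```

View pics/c6.png

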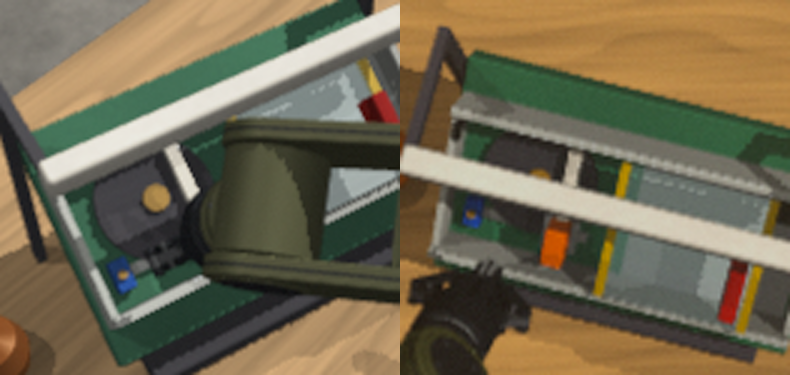

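Picture: slide is back at rest (right image block at (555,243), as before the push), stop clear, guard still open. Return to the handle.

move_arm([
  {"x":0,"y":0.2,"z":-0.3,"wx":0,"wy":0,"wz":0,"hand":0.5},
  {"x":0,"y":0.6,"z":-0.3,"wx":0,"wy":0,"wz":0,"hand":0},
  {"x":0,"y":1,"z":-0.3,"wx":0,"wy":0,"wz":0,"hand":-0.3},
])

```text
time_s: 15.1
eef_pos: [0.4916, 0.12, 0.2392]
eef_rot: [0.038, 0.952, -0.133, 0.273]
force: [0.2, -0.3, 0.1]
opening: 0.504
finger_force: 0.0
```

move_arm([
  {"x":0,"y":0.4,"z":0,"wx":0,"wy":0,"wz":0,"hand":-0.5},
  {"x":0,"y":0.8,"z":0,"wx":0,"wy":0,"wz":0,"hand":-0.5},
  {"x":0,"y":1,"z":0,"wx":0,"wy":0,"wz":0,"hand":-0.5},
])

```text
time_s: 15.4
eef_pos: [0.4632, 0.0219, 0.2382]
eef_rot: [0.039, 0.952, -0.135, 0.273]
force: [0.0, -0.9, 0.2]
opening: 0.751
finger_force: 0.0
```

move_arm([
  {"x":0.15,"y":0.3,"z":0,"wx":0,"wy":0,"wz":0,"hand":-0.5},
  {"x":0.15,"y":0.5,"z":0,"wx":0,"wy":0,"wz":0,"hand":-0.5},
  {"x":0.15,"y":0.5,"z":0,"wx":0,"wy":0,"wz":0,"hand":-0.5},
  {"x":0.15,"y":0.5,"z":0,"wx":0,"wy":0,"wz":0,"hand":-0.5},
])

```text
time_s: 15.8
eef_pos: [0.4625, -0.0277, 0.2466]
eef_rot: [0.038, 0.952, -0.135, 0.273]
force: [0.2, 0.5, 0.7]
opening: 0.752
finger_force: 0.0
```

Run:
```python
from h import *
goal(wor(-30,-129,78))
```

```text
t 15.8 vun [ -30.5 -129.5  156.5] F vun [0.5 0.5 0.6] open 0.752 ff 0.0 rotvec err deg [-0.05  0.01 -0.03]
to [ 0.503  -0.0389  0.1802] shift [ 0.005 -0.005  0.785] turn [-0.0001  0.     -0.0001]
```

move_arm([
  {"x":0,"y":0,"z":0.25,"wx":0,"wy":0,"wz":0,"hand":-0.5},
  {"x":0,"y":0,"z":0.5,"wx":0,"wy":0,"wz":0,"hand":-0.5},
  {"x":0,"y":0,"z":0.7,"wx":0,"wy":0,"wz":0,"hand":-0.5},
  {"x":0,"y":0,"z":0.78,"wx":0,"wy":0,"wz":0,"hand":-0.5},
  {"x":0,"y":0,"z":0.78,"wx":0,"wy":0,"wz":0,"hand":-0.5},
])

```text
time_s: 16.3
eef_pos: [0.502, -0.0377, 0.1797]
eef_rot: [0.038, 0.952, -0.134, 0.272]
force: [-0.4, -0.9, 0.1]
opening: 0.749
finger_force: 0.0
```

move_arm([
  {"x":0,"y":0,"z":0,"wx":0,"wy":0,"wz":0,"hand":0.2},
  {"x":0,"y":0,"z":0,"wx":0,"wy":0,"wz":0,"hand":0.4},
  {"x":0,"y":0,"z":0,"wx":0,"wy":0,"wz":0,"hand":0.6},
  {"x":0,"y":0,"z":0,"wx":0,"wy":0,"wz":0,"hand":0.8},
  {"x":0,"y":0,"z":0,"wx":0,"wy":0,"wz":0,"hand":1},
], newtons=20)

```text
time_s: 16.8
eef_pos: [0.5029, -0.0386, 0.1832]
eef_rot: [0.038, 0.951, -0.134, 0.275]
force: [-5.5, 2.1, 5.2]
opening: 0.205
finger_force: 26.3
```

Run:
```python
from h import *
goal(wor(-30,35,78))
```

```text
t 16.8 vun [ -28.5 -128.7   80.6] F vun [-2.2  0.5  7.5] open 0.205 ff 26.286240220069885 rotvec err deg [-0.13 -0.2   0.06]
to [0.5486 0.1186 0.1802] shift [-0.013 -1.637  0.03 ] turn [-0.0004 -0.0006  0.0002]
```

move_arm([
  {"x":0,"y":-0.1,"z":0,"wx":0,"wy":0,"wz":0,"hand":1},
  {"x":0,"y":-0.3,"z":0,"wx":0,"wy":0,"wz":0,"hand":1},
  {"x":0,"y":-0.5,"z":0,"wx":0,"wy":0,"wz":0,"hand":1},
  {"x":0,"y":-0.7,"z":0,"wx":0,"wy":0,"wz":0,"hand":1},
  {"x":0,"y":-0.9,"z":0,"wx":0,"wy":0,"wz":0,"hand":1},
])

```text
time_s: 17.3
eef_pos: [0.5278, 0.048, 0.1833]
eef_rot: [0.039, 0.951, -0.134, 0.275]
force: [-4.5, -2.9, 4.9]
opening: 0.205
finger_force: 26.0
```

move_arm([
  {"x":0,"y":-0.2,"z":0,"wx":0,"wy":0,"wz":0,"hand":1},
  {"x":0,"y":-0.4,"z":0,"wx":0,"wy":0,"wz":0,"hand":1},
  {"x":0,"y":-0.55,"z":0,"wx":0,"wy":0,"wz":0,"hand":1},
  {"x":0,"y":-0.65,"z":0,"wx":0,"wy":0,"wz":0,"hand":1},
  {"x":0,"y":-0.7,"z":0,"wx":0,"wy":0,"wz":0,"hand":1},
])

```text
time_s: 17.8
eef_pos: [0.5473, 0.1156, 0.1833]
eef_rot: [0.038, 0.951, -0.134, 0.275]
force: [-4.9, -2.4, 5.9]
opening: 0.209
finger_force: 26.3
```

Run:
```python
from h import *
goal(wor(-30,46,78));print(robot.sense()["qpos"])
```

```text
t 17.8 vun [-28.7  31.8  80.8] F vun [-0.3 -3.7  7.1] open 0.209 ff 26.301370561122894 rotvec err deg [-0.11 -0.19  0.1 ]
to [0.5517 0.1292 0.1802] shift [-0.013 -0.142  0.028] turn [-0.0003 -0.0005  0.0003]
[ 0.243054   -0.30187367  2.20252857 -0.38712619  0.77968179  2.30681022]
```

move_arm([
  {"x":0,"y":-0.03,"z":0,"wx":0,"wy":0,"wz":0,"hand":1},
  {"x":0,"y":-0.06,"z":0,"wx":0,"wy":0,"wz":0,"hand":1},
  {"x":0,"y":-0.08,"z":0,"wx":0,"wy":0,"wz":0,"hand":1},
  {"x":0,"y":-0.1,"z":0,"wx":0,"wy":0,"wz":0,"hand":1},
])

```text
time_s: 18.2
eef_pos: [0.5499, 0.1244, 0.1833]
eef_rot: [0.038, 0.951, -0.134, 0.275]
force: [-5.1, -1.5, 5.9]
opening: 0.206
finger_force: 26.3
```

move_arm([
  {"x":0,"y":-0.01,"z":0,"wx":0,"wy":0,"wz":0,"hand":1},
  {"x":0,"y":-0.02,"z":0,"wx":0,"wy":0,"wz":0,"hand":1},
  {"x":0,"y":-0.02,"z":0,"wx":0,"wy":0,"wz":0,"hand":1},
])

```text
time_s: 18.5
eef_pos: [0.5505, 0.1264, 0.1833]
eef_rot: [0.038, 0.951, -0.134, 0.275]
force: [-4.9, -1.5, 4.8]
opening: 0.203
finger_force: 26.2
```

```bash
python3 -c "
from h import *
state()"
```

```text
t 18.5 vun [-28.7  43.   80.8] F vun [-1.2 -2.8  6.3] open 0.203 ff 26.242552399635315 rotvec err deg [-0.1  -0.19  0.06]
```

move_arm([
  {"x":0,"y":-0.01,"z":0,"wx":0,"wy":0,"wz":0,"hand":1},
  {"x":0,"y":-0.02,"z":0,"wx":0,"wy":0,"wz":0,"hand":1},
  {"x":0,"y":-0.02,"z":0,"wx":0,"wy":0,"wz":0,"hand":1},
])

```text
time_s: 18.8
eef_pos: [0.551, 0.1283, 0.1833]
eef_rot: [0.038, 0.951, -0.134, 0.275]
force: [-4.6, -0.6, 6.0]
opening: 0.207
finger_force: 26.3
```

```bash
python3 -c "
from h import *
state()"
```

```text
t 18.8 vun [-28.7  45.   80.8] F vun [-0.4 -1.8  7.3] open 0.207 ff 26.251801550388336 rotvec err deg [-0.09 -0.19  0.05]
```

move_arm([
  {"x":0,"y":-0.005,"z":0,"wx":0,"wy":0,"wz":0,"hand":1},
  {"x":0,"y":-0.01,"z":0,"wx":0,"wy":0,"wz":0,"hand":1},
  {"x":0,"y":-0.01,"z":0,"wx":0,"wy":0,"wz":0,"hand":1},
])

```text
time_s: 19.1
eef_pos: [0.5513, 0.1292, 0.1833]
eef_rot: [0.038, 0.951, -0.134, 0.275]
force: [-4.7, -1.6, 6.6]
opening: 0.208
finger_force: 26.3
```

```bash
python3 -c "
from h import *
state()"
```

```text
t 19.1 vun [-28.7  45.9  80.8] F vun [ 0.  -2.8  7.7] open 0.208 ff 26.267243921756744 rotvec err deg [-0.09 -0.19  0.05]
```

move_arm([
  {"x":0,"y":-0.005,"z":0,"wx":0,"wy":0,"wz":0,"hand":1},
  {"x":0,"y":-0.01,"z":0,"wx":0,"wy":0,"wz":0,"hand":1},
  {"x":0,"y":-0.01,"z":0,"wx":0,"wy":0,"wz":0,"hand":1},
])

```text
time_s: 19.4
eef_pos: [0.5513, 0.1295, 0.1832]
eef_rot: [0.039, 0.951, -0.135, 0.274]
force: [-7.5, -4.3, 7.1]
opening: 0.212
finger_force: 26.5
```

```bash
python3 -c "
from h import *
state()"
```

```text
t 19.4 vun [-28.8  46.3  80.8] F vun [-1.3 -6.2  9.2] open 0.212 ff 26.474067270755768 rotvec err deg [ 0.01 -0.16  0.06]
```

On the shut buffer. Open and withdraw.

move_arm([
  {"x":0,"y":0,"z":0,"wx":0,"wy":0,"wz":0,"hand":0.2},
  {"x":0,"y":0,"z":0,"wx":0,"wy":0,"wz":0,"hand":-0.3},
  {"x":0,"y":0,"z":0,"wx":0,"wy":0,"wz":0,"hand":-0.3},
  {"x":0,"y":0,"z":0,"wx":0,"wy":0,"wz":0,"hand":-0.3},
])

```text
time_s: 19.8
eef_pos: [0.5511, 0.1305, 0.1817]
eef_rot: [0.038, 0.952, -0.134, 0.274]
force: [0.4, 0.1, 0.5]
opening: 0.65
finger_force: 0.0
```

move_arm([
  {"x":0,"y":0,"z":-0.3,"wx":0,"wy":0,"wz":0,"hand":-0.3},
  {"x":-0.1,"y":0,"z":-0.6,"wx":0,"wy":0,"wz":0,"hand":-0.3},
  {"x":-0.1,"y":0,"z":-0.9,"wx":0,"wy":0,"wz":0,"hand":-0.3},
  {"x":-0.1,"y":0,"z":-1,"wx":0,"wy":0,"wz":0,"hand":-0.3},
  {"x":-0.1,"y":0,"z":-1,"wx":0,"wy":0,"wz":0,"hand":-0.3},
])

```text
time_s: 20.3
eef_pos: [0.4925, 0.148, 0.2635]
eef_rot: [0.037, 0.951, -0.134, 0.276]
force: [-0.3, 0.5, -0.3]
opening: 0.648
finger_force: 0.0
```

Run:
```python
from h import *
state()
im=robot.camera("side")[...,::-1]
im=cv2.resize(im[140:300,120:310],(400,337),interpolation=cv2.INTER_CUBIC)
t=robot.camera("top")[...,::-1][130:255,160:360];t=cv2.resize(t,(400,337),interpolation=cv2.INTER_CUBIC)
cv2.imwrite("pics/c7.png",np.hstack([im,t]))
```

```text
t 20.3 vun [-38.5  47.6 181.5] F vun [-0.5  0.4  0. ] open 0.648 ff 0.0 rotvec err deg [-0.24 -0.29  0.05]
```

View pics/c7.png

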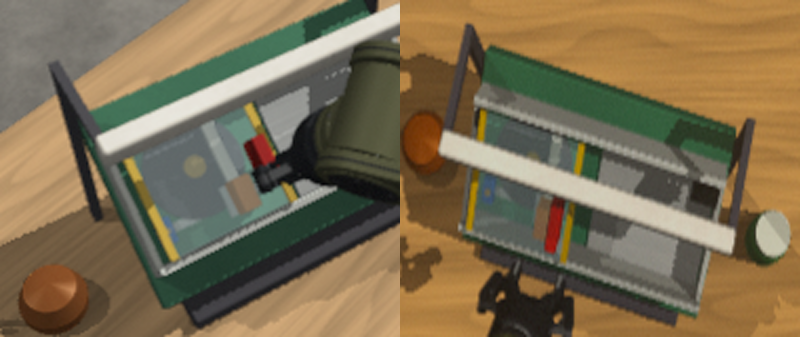

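Picture: guard shut (left yellow edge at the track end, right image (475,200)), block at rest under it, dome and jar in place, gripper free of everything.

```bash
python3 -c "
from cell import robot
print(robot.job_done())"
```

```text
the job is handed in; nothing more can be done
None
```

I handed the job in at about 20 s, with no verdict returned. I opened the guard onto its buffer, pushed the slide onto the blue stop (about 8 N on it) and released it to rest. I then shut the guard gently; the last picture shows the dome and jar in place.

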